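Load the teapot and latch the drying cabinet

ROBOT

A 6-joint arm with a two-finger parallel gripper is mounted at the origin on the work surface. World frame = base frame: x ahead of the robot, y to its left, z up, the work surface at z = 0. Lengths are in m, angles in rad, forces in N, time in s.
With the tool pointing down it reaches from about 0.325 to 0.9 m from the base axis. Payload 6.1 kg.
Tool frame: the origin (TCP) lies midway between the tips of the shut fingers; the grasp point (between the pads) lies 19 mm behind it; z points along the fingers, y is the line along which they close (so a half turn about z gives the same grasp; the last joint's range is limited). The gripper opens to 85 mm and grips with 20 to 120 N. Pads are 22 mm wide; open, the fingers measure 114 mm over their backs; the gripper's body (76 mm by 85 mm) begins 54 mm behind the grasp point. The pads swing forward as they close: fully open they stand 13 mm farther back than shut.
Start: joints at [-1.312, 0.22, 1.526, -0, 1.395, -0.126], TCP at [0.235, -0.579, 0.231] pointing down, gripper open.
Joint ranges: [-2.98, 2.98], [-0.91, 2.08], [0.09, 2.57], [-1.24, 4.39], [0.2, 2.65], [-2.68, 2.68]. Speed limits (rad/s): [2.57, 2.57, 3.01, 3.14, 3.14, 3.14].

INTERFACE

Orientations are given as a unit quaternion [w, x, y, z].
In Python, from station import monitor, snapshot, camera_model, ctrl gives the robot as it stands.
- The arm moves only by the shell command python3 -m crank 'ROWS' [OPENING] [FORCE]. ROWS is JSON, a list of rows, each an object with "slide": the shift along the tool's x, y, z normalised to -1 to 1, where 1 is 0.2 m, a list of three; "yaw": the turn about the tool's z normalised to -1 to 1, where 1 is 45 degrees. In form: [{"slide": [tx, ty, tz], "yaw": yaw}, ...]. A call has 1 to 8 rows; each row is the pose to reach, as a shift and turn from the pose commanded when the call began, along the tool's axes at that moment; what a row does not reach only later rows make up. A row lasts 1/8 s, in which the tool goes at most 62.5 mm and 10.7 degrees, less where a joint would pass 70% of its speed; a pose out of reach is approached as far as the arm can. A call with a number of a shift or a turn outside -1 to 1 is refused whole. A call with a gripper value outside its range is refused whole. OPENING is the opening, from 0 (shut) to 1 (fully open), set as the call begins (- or left out, the last holds). The fingers move at their own pace and stop on an object; FORCE is the grip in N (left out, the last holds). Time passes only in rows, so rows that repeat a pose let the fingers close. It gives the time, the measured TCP pose, the force, the opening and the grip force at its end, in the units of the state.
- monitor.get_obs(): the state, without advancing time (a new reading comes with each control period).
- snapshot(name): name is "scene" or "top" or "wrist"; returns the picture (480x640x3 uint8, red, green, blue); there is no depth.
- camera_model(name): a dict with "camera_matrix" (3x3 intrinsics, pixels), "rvec" (rotation vector, rad) and "tvec" (3), from world to camera coordinates, as OpenCV has them. Camera axes: x right, y down, z forward; pixel columns grow to the right and rows downward; lengths in m; the calibration is good to about 2 mm. The wrist camera is an equidistant fisheye: a pixel r from the principal point sees the ray r / f radians off the axis. A picture is of the moment at which its call begins: read the wrist's pose just before it. camera_model takes no time and is no camera call; for the wrist camera it gives the pose at the moment of the call.
- ctrl.finish_job(): hands the job in; it is judged then, once.
The state is a dict: "t": time; "joint_pos": joint angles; "joint_vel": joint speeds; "joint_efforts": joint torques, N m; "eef_pos": TCP position; "eef_rot": TCP orientation; "force": force on the tool from outside, world axes, zero at the start; "torque": the same for the moment, N m; "gripper_width": finger opening in m; "grip_force": force on a finger pad.
Only numpy, scipy, OpenCV 4.12 (cv2) and the standard library are available. Lean on these libraries where they do the work, as an engineer would, in place of code of your own. Each camera call takes 0.05 s, during which the arm holds its last target. There are 200 camera calls.

TASK

Take the teapot with the overhead handle, set it down gently and upright on the pulled-out tray of the drying cabinet (do not drop it), then slide the tray fully home with the pot on it, and push the cabinet door shut until it seats on its catch. Leave everything else on the bench where it is.

Things in the scene. Friction and masses are not known exactly. Their poses are not given: they have to be found in the camera images.
- pot: the teapot to load: dark brown clay, round body 78 mm across, 72 mm high to the lid's knob (all one rigid piece, about 0.25 kg), with a loop handle arching over the top, 108 mm high in all. Origin: centre of its underside; z up; the spout points along +x and reaches 65 mm from the origin; the handle's arch lies in its x-z plane
- pot_handle (a point): middle of the level top bar of that pot's overhead handle, 103 mm above its underside: a round bar 10 mm thick, straight for 36 mm along the pot's x axis; the lid's knob ends 31 mm below this point, so fingers pinching the bar across (along the pot's y) are free underneath
- cabinet: fixed grey steel drying cabinet, 270 deep (x), 185 high, 335 wide with a 55 mm control strip right (-y) of the opening. Origin: on the table under the chamber's middle; its front faces its own -x, front plane at x = -135 mm, +y is left as seen from the robot. Opening: y from -140 to 128 mm, 22 to 173 mm high
- tray_floor (a point): centre of the tray floor's upper face, on which the pot is to stand; axes as the cabinet's. Steel tray 250 (x) x 220 mm, floor 28 mm above the table, side and rear rims 8 mm above it; at the start it sticks out of the front, its front edge 125 mm to -x of this point. The open part is to -x: a pot set about 50 mm to -x of this point keeps the hand clear of the cabinet
- tray_lip (a point): middle of the tray's upright front lip, on its outer face (towards the cabinet's -x), at its upper edge, 62 mm above the table; the lip is 220 wide and spans 28 to 62 mm height. Push it along the cabinet's +x. A hand pointing straight down would meet the cabinet's roof edge before the tray is home: lean it about 30 degrees so that the fingertips lead
- tray (a joint): how far the tray is out (m): 0 fully home against its stop, its lip then 28 mm in front of the cabinet's front plane (the pan-shaped door takes it in); up to 0.14; slides with about 2 N friction and stays where it is left
- door (a joint): door's opening angle (rad): 0 shut, 2.2 fully open, stays where left. Grey pan-shaped door with dark window, 264 wide, 37 deep, 17 to 183 mm high, hinged upright at the left (+y) of the opening, swings out to the cabinet's -x. A sprung roller catch at its free edge resists below 0.08 rad (4 to 8 N of push) and pulls it to 0 once past 0.025; otherwise it stands ajar
- door_hinge (a point): point on the door's upright hinge axis, 183 mm above the table, at the rear edge of the pan, in the cabinet's front plane; fixed on the cabinet. Shut, the door extends from here 264 mm along the cabinet's -y, and its outer face is 37 mm to -x
- door_face (a point): point on the door's outer face (the one to push), at its upper edge, 183 mm above the table and 165 mm from the hinge edge; axes turn with the door, the outer face looks to its own -x. The steel bar handle on that face is 236 mm from the hinge edge, sticks out 33 mm and spans 42 to 117 mm height
- low_pot: bystander: low teapot of the same clay, 84 mm across, 63 mm high, with a side ear handle and no overhead handle; it may stand in either of the two teapots' places. Origin under its centre
- tamper: bystander: barrel-shaped pale wooden block, 72 mm across, 90 mm high; origin under its centre
- lid_disc: bystander: brown clay disc 72 mm across, 12 mm high, lying flat; origin under its centre
- tea_cup: bystander: white cup 60 mm across, 45 mm high; origin under its centre

How it is judged:
By the outcome, as a careful person would: the job done as asked, in the order asked, and still so for the second after the job is handed in, with the robot touching nothing.
It also fails if it takes over 72 s, if anything falls off the work surface, if the arm or the gripper's body presses on something with over 40 N, if the wrist force passes 120 N, or if a joint passes its speed limit or range.

## Working session

There is one attempt and no reset: what is moved stays moved. The work goes in short steps, Python scripts to look and compute and a shell command to move; the robot and the scene stay as the last step left them, time stands still between calls to the robot, and variables do not carry over. Pictures are saved under pics/ and viewed, at most 13 in all, crops included, and the job is handed in when it is done.

```bash
mkdir -p pics; ls
python3 - <<'E'
from station import monitor,snapshot,camera_model
import cv2,numpy as np
np.set_printoptions(precision=4,suppress=True)
for n in("scene","top"):
    im=snapshot(n); cv2.imwrite(f"pics/{n}0.png",im[:,:,::-1])
    m=camera_model(n); R=cv2.Rodrigues(np.array(m["rvec"],float))[0]
    print(n,m["camera_matrix"],"pos",-R.T@np.array(m["tvec"],float).ravel(),"fwd",R[2])
print(monitor.get_obs())
E
```

```text
pics
scene [[538.7827   0.     315.7841]
 [  0.     538.7827 238.423 ]
 [  0.       0.       1.    ]] pos [0.9642 0.0246 1.3086] fwd [-0.3262 -0.0864 -0.9414]
top [[557.5163   0.     311.3789]
 [  0.     557.5163 237.7065]
 [  0.       0.       1.    ]] pos [ 0.3885 -0.0898  1.3545] fwd [ 0.1517  0.0129 -0.9883]
{'t': 0.1, 'joint_pos': array([-1.3121,  0.2212,  1.5275, -0.    ,  1.3947, -0.1261]), 'joint_vel': array([-0.0005, -0.0034, -0.003 , -0.0014,  0.0015,  0.0007]), 'joint_efforts': array([  0.0015, -49.8241, -39.0548,  -0.    ,   0.0057,  -0.    ]), 'eef_pos': array([ 0.2345, -0.5788,  0.2303]), 'eef_rot': array([-0.0009,  0.9815,  0.1912, -0.0001]), 'force': array([ 0.7802, -0.507 ,  0.7835]), 'torque': array([ 0.0385, -0.0329, -0.0431]), 'grip_force': 0.0, 'gripper_width': 0.08539714974334413}
```

View pics/scene0.png

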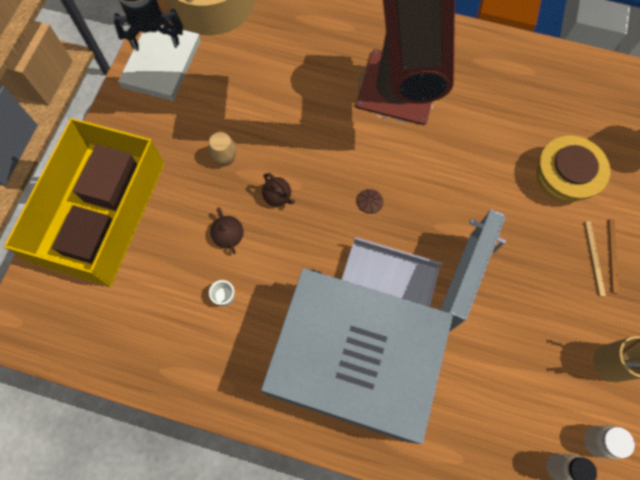

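View pics/top0.png

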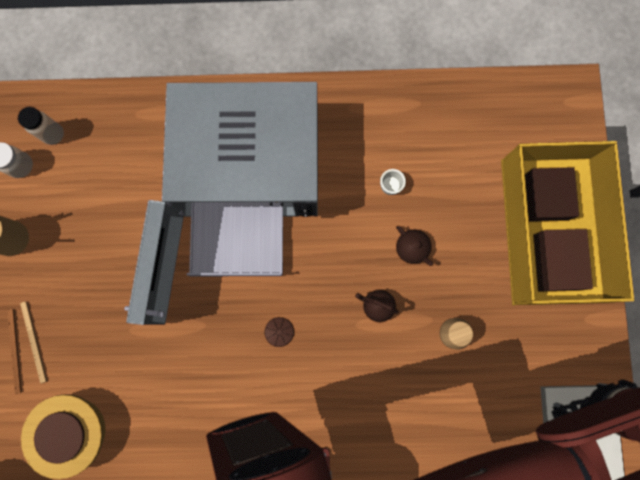

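The top view shows the cabinet at (240,140), the tray at (240,240), the open door at (155,262), pots at (380,305) and (413,246), the disc at (279,332), the tamper at (457,333) and the cup at (392,181). I need a closer look to tell the two pots apart.

Run:
```python
import cv2,numpy as np
t=cv2.imread("pics/top0.png");s=cv2.imread("pics/scene0.png")
a=cv2.resize(t[215:340,345:470],(400,400),interpolation=cv2.INTER_CUBIC)
b=cv2.resize(s[160:285,190:315],(400,400),interpolation=cv2.INTER_CUBIC)
cv2.imwrite("pics/c1.png",cv2.convertScaleAbs(np.hstack([a,b]),alpha=1.8,beta=10))
c=cv2.resize(t[75:330,120:330],None,fx=2.3,fy=2.3,interpolation=cv2.INTER_CUBIC)
cv2.imwrite("pics/c2.png",c)
```

```text
(no output)
```

View pics/c1.png

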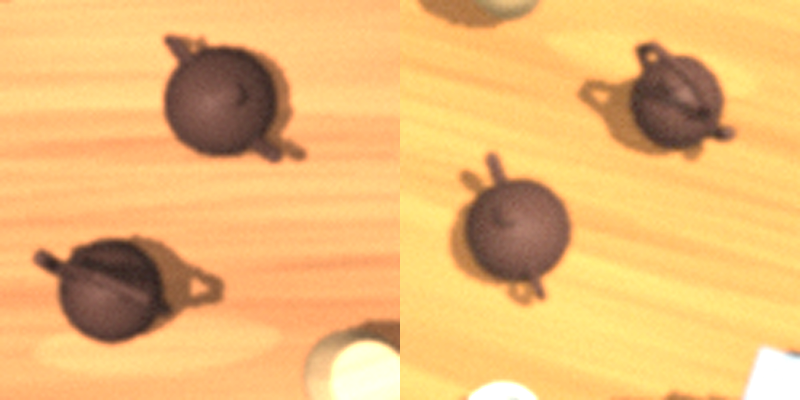

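View pics/c2.png

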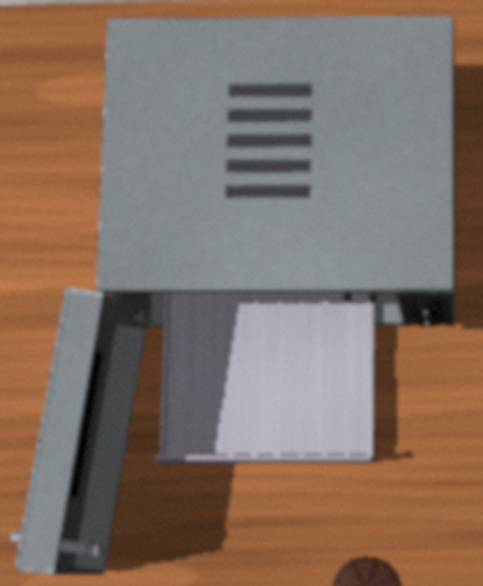

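The crop shows the overhead-handle pot at top pixel (380,303), with its spout at (359,296) pointing left and up and the bar along that line. The other pot, at (413,246), is the low one. The cabinet roof corners, door strip and tray lip are clear in the second crop.

```bash
cat > h.py <<'E'
import cv2,numpy as np
from station import monitor,snapshot,camera_model
from scipy.spatial.transform import Rotation as Ro
np.set_printoptions(precision=4,suppress=True)
def ray(m,p):
    K=np.array(m["camera_matrix"],float);R=cv2.Rodrigues(np.array(m["rvec"],float))[0];o=-R.T@np.array(m["tvec"],float).ravel()
    x=(np.array(p,float)-K[:2,2])/K[0,0]
    return o,R.T@np.array([*x,1])
def fray(m,p):
    K=np.array(m["camera_matrix"],float);R=cv2.Rodrigues(np.array(m["rvec"],float))[0];o=-R.T@np.array(m["tvec"],float).ravel()
    x=(np.array(p,float)-K[:2,2])/K[0,0];r=np.hypot(*x)+1e-9
    return o,R.T@np.array([*(x/r*np.sin(r)),np.cos(r)])
def onz(od,z): o,d=od; return o+d*(z-o[2])/d[2]
def tri(a,b):
    (o,d),(p,e)=a,b; s,t=np.linalg.lstsq(np.c_[d,-e],p-o,rcond=None)[0]
    return (o+s*d+p+t*e)/2,np.linalg.norm(o+s*d-p-t*e)
def pose():
    o=monitor.get_obs();q=o["eef_rot"];return o,np.array(o["eef_pos"]),Ro.from_quat(np.r_[q[1:],q[0]]).as_matrix()
E
python3 - <<'E'
from h import *
T=camera_model("top");S=camera_model("scene")
c=lambda u,v:(120+u/2.3,75+v/2.3)
for n,p,z in[("RL",(108,18),.185),("RR",(453,17),.185),("FR",(453,290),.185),("FL",(97,290),.185),("doorOutHinge",(65,290),.183),("doorInHinge",(103,292),.183),("doorOutFree",(17,570),.183),("lipL",(155,460),.062),("lipR",(373,460),.062)]:
    print(n,onz(ray(T,c(*p)),z))
s=lambda u,v:(190+(u-400)/3.2,160+v/3.2); t=lambda u,v:(345+u/3.2,215+v/3.2)
print("body",tri(ray(T,t(110,292)),ray(S,s(680,105))))
print("spout",tri(ray(T,t(42,258)),ray(S,s(730,132))))
print("low",tri(ray(T,t(220,101)),ray(S,s(517,230))))
print("bar on z=.103", onz(ray(T,t(75,262)),.1),onz(ray(T,t(155,300)),.1))
print("sc",[onz(ray(S,s(*q)),.1) for q in((648,50),(700,103))])
print("cup,disc,tamp",onz(ray(T,(392,181)),.045),onz(ray(T,(279,332)),.012),onz(ray(T,(457,333)),.09))
print("scene roof",[onz(ray(S,q),.185) for q in((305,272),(452,317),(420,440),(264,390))])
E
```

```text
RL [0.925 0.239 0.185]
RR [ 0.9159 -0.0949  0.185 ]
FR [ 0.6471 -0.0884  0.185 ]
FL [0.6559 0.2449 0.185 ]
doorOutHinge [0.6572 0.2756 0.183 ]
doorInHinge [0.6543 0.2398 0.183 ]
doorOutFree [0.3982 0.3138 0.183 ]
lipL [0.5063 0.2179 0.062 ]
lipR [ 0.5009 -0.0031  0.062 ]
body (array([ 0.4243, -0.228 ,  0.0185]), np.float64(0.004236708934144362))
spout (array([ 0.4491, -0.1764,  0.0514]), np.float64(0.004074832556380927))
low (array([ 0.5654, -0.3178,  0.0188]), np.float64(0.0017768576931150033))
bar on z=.103 [ 0.4439 -0.198   0.1   ] [ 0.4163 -0.2526  0.1   ]
sc [array([ 0.4207, -0.2481,  0.1   ]), array([ 0.4522, -0.1959,  0.1   ])]
cup,disc,tamp [ 0.7226 -0.27    0.045 ] [0.3698 0.0098 0.012 ] [ 0.3597 -0.3926  0.09  ]
scene roof [array([ 0.6557, -0.0792,  0.185 ]), array([0.6618, 0.2467, 0.185 ]), array([0.9186, 0.2351, 0.185 ]), array([ 0.9152, -0.087 ,  0.185 ])]
```

Measured: handle bar middle at about (0.430, -0.225), pot axis at about 65°, cabinet yaw about -1.4°, and tray out about 0.12. Next I move over the pot.

```bash
python3 -m crank '[{"slide":[0.4,-0.32,-0.1],"yaw":-0.22},{"slide":[0.785,-0.64,-0.1],"yaw":-0.45},{"slide":[0.785,-0.64,-0.1],"yaw":-0.45},{"slide":[0.785,-0.64,-0.1],"yaw":-0.45},{"slide":[0.785,-0.64,-0.1],"yaw":-0.45},{"slide":[0.785,-0.64,-0.1],"yaw":-0.45}]' 1
python3 - <<'E'
from h import *
o,p,R=pose();print(p,R[:,0],o["t"])
d=R.T@(np.array([.43,-.225,.24])-p);print(d/.2, np.degrees(np.arctan2(R[1,0],R[0,0])))
E
```

```text
t: 0.85
eef_pos: [0.3314, -0.4029, 0.2511]
eef_rot: [0.0, 0.933, 0.36, -0.0]
force: [0.3, 0.2, 0.2]
gripper_width: 0.0848
grip_force: 0.0
[ 0.3314 -0.4029  0.2511] [ 0.7403  0.6722 -0.0006] 0.85
[ 0.9626 -0.3271  0.055 ] 42.23999272672738
```

```bash
python3 -m crank '[{"slide":[0.4,-0.13,0],"yaw":-0.2},{"slide":[0.96,-0.33,0.05],"yaw":-0.51},{"slide":[0.96,-0.33,0.05],"yaw":-0.51},{"slide":[0.96,-0.33,0.05],"yaw":-0.51},{"slide":[0.96,-0.33,0.05],"yaw":-0.51},{"slide":[0.96,-0.33,0.05],"yaw":-0.51},{"slide":[0.96,-0.33,0.05],"yaw":-0.51}]'
python3 - <<'E'
from h import *
o,p,R=pose();m=camera_model("wrist");im=snapshot("wrist");cv2.imwrite("pics/w1.png",cv2.convertScaleAbs(im[:,:,::-1],alpha=1.6,beta=10));print(p,R,o["t"])
print(ray(m,(320,240)),m["camera_matrix"])
E
```

```text
t: 1.72
eef_pos: [0.4291, -0.2253, 0.2413]
eef_rot: [0.0, 0.843, 0.538, -0.0]
force: [-0.1, 0.5, -0.7]
gripper_width: 0.0855
grip_force: 0.0
[ 0.4291 -0.2253  0.2413] [[ 0.4211  0.907  -0.0002]
 [ 0.907  -0.4211 -0.0003]
 [-0.0003 -0.0001 -1.    ]] 1.725
(array([ 0.4638, -0.1533,  0.3843]), array([-0.1423, -0.294 , -0.9453])) [[371.6483   0.     322.1386]
 [  0.     371.6483 234.5547]
 [  0.       0.       1.    ]]
```

View pics/w1.png

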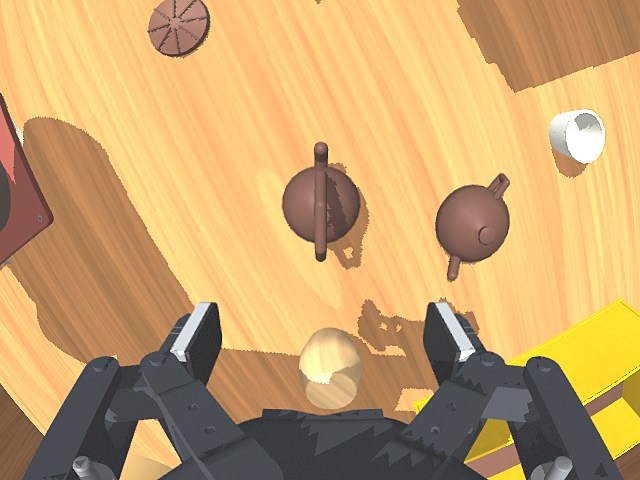

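The wrist view shows the handle bar vertical in the image at column 320, rows about 150–258, with the body centred at (321,204). The tool yaw therefore matches the pot. Next I compute the position.

Run:
```python
from h import *
im=cv2.imread("pics/w1.png");m=camera_model("wrist");o,p,R=pose()
sub=im[130:280,270:370].astype(int);g=(sub[:,:,2]<175)&(sub[:,:,2]-sub[:,:,0]<90)
n,l,s,c=cv2.connectedComponentsWithStats(g.astype(np.uint8));print([(s[i]+[270,130,0,0,0],c[i]+[270,130]) for i in range(1,n) if s[i,4]>100])
for q,z in[((321,204),.035),((320,148),.055),((320,258),.103),((320,258),.095),((320,205),.103),((320,175),.103),((321,213),.103)]:
    w=onz(fray(m,q),z);print(q,z,w,(R.T@(w-p)))
```

```text
[(array([ 282,  142,   87,  127, 5803]), array([323.5171, 206.707 ]))]
(321, 204) 0.035 [ 0.4277 -0.2288  0.035 ] [-0.0039  0.0002  0.2063]
(320, 148) 0.055 [ 0.4505 -0.1778  0.055 ] [ 0.0519 -0.0006  0.1863]
(320, 258) 0.103 [ 0.415  -0.2546  0.103 ] [-0.0327 -0.0004  0.1383]
(320, 258) 0.095 [ 0.4136 -0.2575  0.095 ] [-0.0359 -0.0005  0.1463]
(320, 205) 0.103 [ 0.4337 -0.2144  0.103 ] [ 0.0116 -0.0004  0.1383]
(320, 175) 0.103 [ 0.4437 -0.193   0.103 ] [ 0.0352 -0.0003  0.1383]
(321, 213) 0.103 [ 0.4317 -0.2206  0.103 ] [0.0052 0.0004 0.1383]
```

```bash
python3 -c "
import cv2;i=cv2.imread('pics/w1.png');cv2.imwrite('pics/w1c.png',cv2.resize(i[130:290,240:400],None,fx=3.7,fy=3.7,interpolation=cv2.INTER_CUBIC))"
```

```text
(no output)
```

View pics/w1c.png

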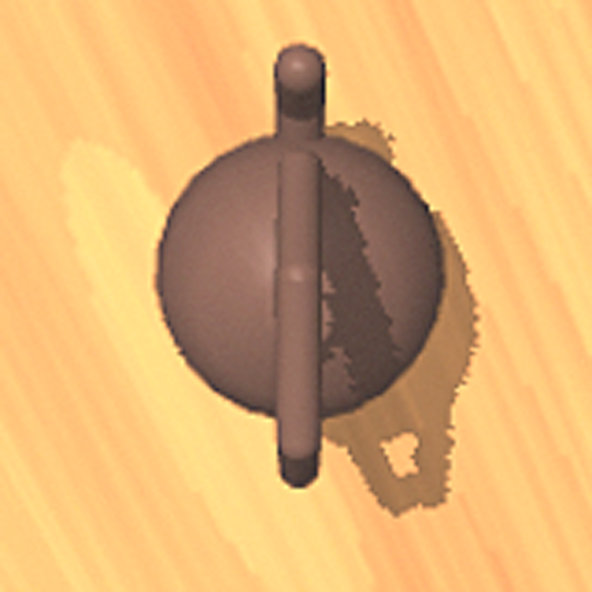

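The bar is centred about 7 mm back along tool x and 0 across. Descending and gripping.

```bash
python3 -m crank '[{"slide":[-0.035,0,0.2],"yaw":0},{"slide":[-0.035,0,0.4],"yaw":0},{"slide":[-0.035,0,0.55],"yaw":0},{"slide":[-0.035,0,0.65],"yaw":0},{"slide":[-0.035,0,0.73],"yaw":0},{"slide":[-0.035,0,0.785],"yaw":0},{"slide":[-0.035,0,0.785],"yaw":0},{"slide":[-0.035,0,0.785],"yaw":0}]' 1 && python3 -m crank '[{"slide":[0,0,0],"yaw":0},{"slide":[0,0,0],"yaw":0},{"slide":[0,0,0],"yaw":0},{"slide":[0,0,0],"yaw":0},{"slide":[0,0,0],"yaw":0},{"slide":[0,0,0],"yaw":0},{"slide":[0,0,0],"yaw":0},{"slide":[0,0,0],"yaw":0}]' 0 50
```

```text
t: 2.78
eef_pos: [0.4273, -0.2305, 0.0851]
eef_rot: [0.001, 0.842, 0.539, 0.0]
force: [-0.3, -0.2, 0.8]
gripper_width: 0.0851
grip_force: 0.0
t: 3.78
eef_pos: [0.4267, -0.2301, 0.0844]
eef_rot: [-0.0, 0.842, 0.539, -0.0]
force: [-1.6, 0.6, 4.1]
gripper_width: 0.008
grip_force: 48.8
```

```bash
python3 -m crank '[{"slide":[0,0,-0.03],"yaw":0},{"slide":[0,0,-0.1],"yaw":0},{"slide":[0,0,-0.2],"yaw":0},{"slide":[0,0,-0.32],"yaw":0},{"slide":[0,0,-0.44],"yaw":0},{"slide":[0,0,-0.52],"yaw":0},{"slide":[0,0,-0.55],"yaw":0},{"slide":[0,0,-0.55],"yaw":0}]'
python3 - <<'E'
from h import *
o,p,R=pose();im=snapshot("wrist");cv2.imwrite("pics/w2.png",im[:,:,::-1])
d=R.T@(np.array([.577,.1055,p[2]])-p);print(d/.2,R[:,0],o["t"],o["joint_pos"])
E
```

```text
t: 4.78
eef_pos: [0.4267, -0.23, 0.1943]
eef_rot: [0.0, 0.842, 0.539, 0.0]
force: [0.6, 0.1, -2.5]
gripper_width: 0.0082
grip_force: 48.9
[ 1.8381 -0.0201  0.    ] [0.4187 0.9081 0.    ] 4.775 [-0.6573 -0.09    1.9235  0.0001  1.3079 -0.2253]
```

View pics/w2.png

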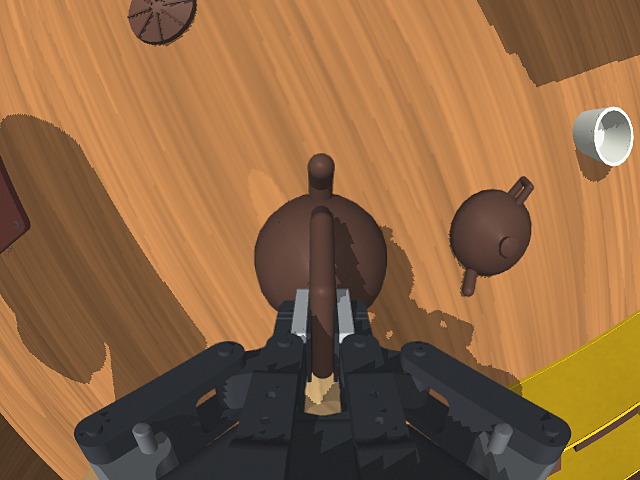

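The pot is held upright: bar between the pads at about (322,340), load -2.5 N. Next I carry it towards the tray.

```bash
python3 -m crank '[{"slide":[0.05,0,0],"yaw":0.03},{"slide":[0.15,0,0],"yaw":0.08},{"slide":[0.3,0,0],"yaw":0.15},{"slide":[0.5,0,0],"yaw":0.22},{"slide":[0.7,0,0],"yaw":0.3},{"slide":[0.85,0,0],"yaw":0.37},{"slide":[0.92,0,0],"yaw":0.4},{"slide":[0.92,0,0],"yaw":0.4}]'
python3 - <<'E'
from h import *
o,p,R=pose();d=R.T@(np.array([.577,.1055,p[2]])-p);print(d/.2,R[:,0],o["t"])
E
```

```text
t: 5.82
eef_pos: [0.5033, -0.062, 0.193]
eef_rot: [-0.001, 0.916, 0.402, -0.001]
force: [-0.2, -1.0, -2.9]
gripper_width: 0.0084
grip_force: 48.8
[ 0.8656 -0.2959 -0.0003] [ 0.6772  0.7358 -0.001 ] 5.825
```

```bash
python3 -m crank '[{"slide":[0.05,-0.02,0],"yaw":0.03},{"slide":[0.15,-0.05,0],"yaw":0.08},{"slide":[0.3,-0.1,0],"yaw":0.15},{"slide":[0.5,-0.17,0],"yaw":0.22},{"slide":[0.7,-0.24,0],"yaw":0.3},{"slide":[0.82,-0.28,0],"yaw":0.37},{"slide":[0.866,-0.296,0],"yaw":0.4},{"slide":[0.866,-0.296,0],"yaw":0.4}]'
python3 - <<'E'
from h import *
o,p,R=pose();d=R.T@(np.array([.577,.1055,p[2]])-p);print(d/.2,R[:,0],o["t"])
for n in("top","scene"): cv2.imwrite(f"pics/{n}1.png",snapshot(n)[:,:,::-1])
t=cv2.imread("pics/top1.png")[150:350,100:340];s=cv2.imread("pics/scene1.png")[180:380,270:510]
cv2.imwrite("pics/c3.png",np.vstack([cv2.resize(x,None,fx=1.5,fy=1.5,interpolation=2) for x in(t,s)]))
E
```

```text
t: 6.82
eef_pos: [0.5776, 0.1041, 0.1934]
eef_rot: [-0.0, 0.967, 0.253, -0.001]
force: [0.3, -0.5, -2.9]
gripper_width: 0.0082
grip_force: 48.8
[ 0.001  -0.0075  0.    ] [ 0.872   0.4896 -0.0015] 6.825
```

View pics/c3.png

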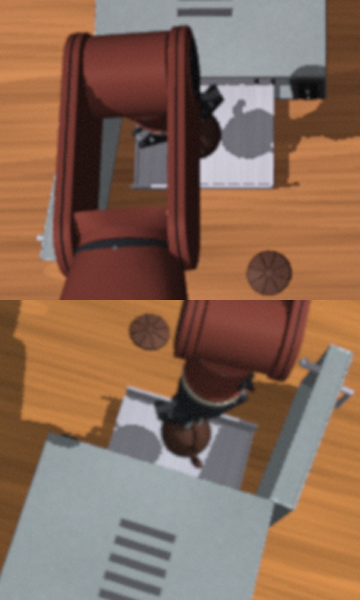

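The pot hangs above the tray, midway across and clear of the roof edge. Lowering slowly.

```bash
python3 -m crank '[{"slide":[0,0,0.05],"yaw":0},{"slide":[0,0,0.13],"yaw":0},{"slide":[0,0,0.21],"yaw":0},{"slide":[0,0,0.28],"yaw":0},{"slide":[0,0,0.33],"yaw":0},{"slide":[0,0,0.36],"yaw":0},{"slide":[0,0,0.38],"yaw":0},{"slide":[0,0,0.38],"yaw":0}]'; python3 -m crank '[{"slide":[0,0,0.005],"yaw":0},{"slide":[0,0,0.01],"yaw":0},{"slide":[0,0,0.015],"yaw":0},{"slide":[0,0,0.015],"yaw":0}]'
```

```text
t: 7.92
eef_pos: [0.578, 0.1044, 0.1183]
eef_rot: [0.0, 0.968, 0.252, 0.0]
force: [0.0, 0.2, -2.8]
gripper_width: 0.0084
grip_force: 48.8
t: 8.43
eef_pos: [0.5778, 0.1044, 0.1153]
eef_rot: [-0.0, 0.968, 0.252, -0.0]
force: [0.2, -0.4, -3.1]
gripper_width: 0.008
grip_force: 48.8
```

```bash
python3 -m crank '[{"slide":[0,0,0.004],"yaw":0},{"slide":[0,0,0.008],"yaw":0},{"slide":[0,0,0.01],"yaw":0},{"slide":[0,0,0.01],"yaw":0}]';python3 -m crank '[{"slide":[0,0,0.003],"yaw":0},{"slide":[0,0,0.005],"yaw":0},{"slide":[0,0,0.005],"yaw":0}]'
```

```text
t: 8.93
eef_pos: [0.5779, 0.1044, 0.1132]
eef_rot: [-0.0, 0.968, 0.252, -0.0]
force: [0.1, -0.1, -2.7]
gripper_width: 0.0081
grip_force: 48.8
t: 9.3
eef_pos: [0.5781, 0.1045, 0.1127]
eef_rot: [-0.0, 0.968, 0.252, 0.0]
force: [0.6, 1.1, -0.7]
gripper_width: 0.0079
grip_force: 49.1
```

Contact at 0.1127. I press slightly more, then release part-way and rise.

```bash
python3 -m crank '[{"slide":[0,0,0.003],"yaw":0},{"slide":[0,0,0.003],"yaw":0}]' - 20; python3 -m crank '[{"slide":[0,0,0],"yaw":0},{"slide":[0,0,0],"yaw":0},{"slide":[0,0,0],"yaw":0},{"slide":[0,0,0],"yaw":0},{"slide":[0,0,0],"yaw":0},{"slide":[0,0,0],"yaw":0}]' 0.5
```

```text
t: 9.55
eef_pos: [0.5784, 0.1047, 0.1126]
eef_rot: [-0.0, 0.968, 0.253, 0.001]
force: [-1.4, 1.6, 6.1]
gripper_width: 0.0083
grip_force: 49.6
t: 10.3
eef_pos: [0.5779, 0.1044, 0.1117]
eef_rot: [-0.0, 0.968, 0.252, -0.0]
force: [0.5, 0.0, 0.4]
gripper_width: 0.0425
grip_force: 0.0
```

```bash
python3 -m crank '[{"slide":[0,0,-0.03],"yaw":0},{"slide":[0,0,-0.1],"yaw":0},{"slide":[0,0,-0.2],"yaw":0},{"slide":[0,0,-0.4],"yaw":0},{"slide":[0,0,-0.6],"yaw":0},{"slide":[0,0,-0.75],"yaw":0},{"slide":[0,0,-0.75],"yaw":0}]'
python3 - <<'E'
from h import *
o,p,R=pose();d=R.T@(np.array([.41,.107,p[2]])-p);print(d/.2,np.degrees(np.arctan2(R[1,0],R[0,0])),o["t"])
E
```

```text
t: 11.18
eef_pos: [0.58, 0.1045, 0.267]
eef_rot: [0.001, 0.968, 0.253, 0.004]
force: [-0.1, 0.1, -0.5]
gripper_width: 0.0425
grip_force: 0.0
[-0.7355 -0.426  -0.0071] 29.25340983477649 11.175
```

```bash
python3 -m crank '[{"slide":[-0.2,-0.12,0],"yaw":-0.2},{"slide":[-0.45,-0.26,0],"yaw":-0.4},{"slide":[-0.7355,-0.426,0],"yaw":-0.6},{"slide":[-0.7355,-0.426,0],"yaw":-0.8},{"slide":[-0.7355,-0.426,0],"yaw":-0.9},{"slide":[-0.7355,-0.426,0],"yaw":-0.9},{"slide":[-0.7355,-0.426,0],"yaw":-0.9}]' 1
python3 - <<'E'
from h import *
o,p,R=pose();a=np.arctan2(R[1,0],R[0,0]);print(p,np.degrees(a),o["t"],o["joint_pos"])
cv2.imwrite("pics/top2.png",snapshot("top")[:,:,::-1]);cv2.imwrite("pics/scene2.png",snapshot("scene")[:,:,::-1])
t=cv2.imread("pics/top2.png")[150:350,100:340];s=cv2.imread("pics/scene2.png")[180:380,270:510]
cv2.imwrite("pics/c4.png",np.vstack([cv2.resize(x,None,fx=1.5,fy=1.5,interpolation=2) for x in(t,s)]))
d=R.T@(np.array([.41,.107,.025])-p);print(d/.2)
E
```

```text
t: 12.05
eef_pos: [0.4078, 0.1068, 0.2614]
eef_rot: [-0.0, 0.821, 0.571, -0.0]
force: [-0.1, -0.0, -0.5]
gripper_width: 0.0854
grip_force: 0.0
[0.4078 0.1068 0.2614] 69.65372419068996 12.05 [ 0.0687 -0.3089  1.9818  0.      1.4694  0.4238]
[0.0049 0.0108 1.1819]
```

View pics/c4.png

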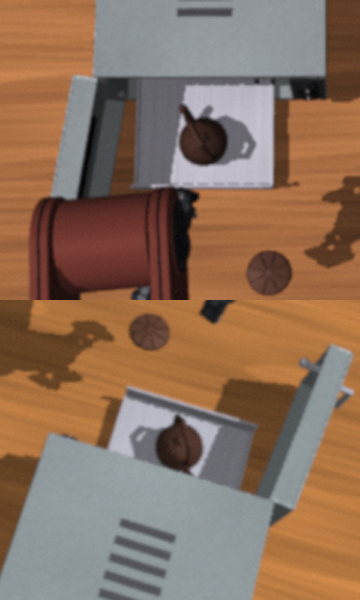

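The pot stands upright on the tray (top crop at (203,140)). Next I turn the hand so its open fingers lie along x and lower it in front of the lip.

```bash
python3 -m crank '[{"slide":[0,0,0.1],"yaw":-0.2},{"slide":[0,0,0.3],"yaw":-0.42},{"slide":[0,0,0.5],"yaw":-0.42},{"slide":[0,0,0.7],"yaw":-0.42},{"slide":[0,0,0.85],"yaw":-0.42},{"slide":[0,0,0.95],"yaw":-0.42},{"slide":[0,0,0.95],"yaw":-0.42}]' 1; python3 -m crank '[{"slide":[0,0,0.1],"yaw":0},{"slide":[0,0,0.2],"yaw":0},{"slide":[0,0,0.23],"yaw":0},{"slide":[0,0,0.23],"yaw":0}]'
python3 - <<'E'
from h import *
o,p,R=pose();print(p,R[:,1],np.degrees(np.arctan2(R[1,0],R[0,0])),o["force"])
E
```

```text
t: 13.02
eef_pos: [0.4062, 0.1067, 0.07]
eef_rot: [-0.001, 0.716, 0.698, -0.002]
force: [-0.2, -0.8, 0.6]
gripper_width: 0.0851
grip_force: 0.0
t: 13.52
eef_pos: [0.4083, 0.1069, 0.0262]
eef_rot: [0.0, 0.715, 0.699, 0.0]
force: [-0.3, 0.3, 1.0]
gripper_width: 0.0857
grip_force: 0.0
[0.4083 0.1069 0.0262] [ 0.9997 -0.0238  0.0003] 88.63892279814993 [-0.326   0.2632  1.0233]
```

```bash
python3 -m crank '[{"slide":[0,0.05,0],"yaw":0},{"slide":[0,0.1,0],"yaw":0},{"slide":[0,0.13,0],"yaw":0},{"slide":[0,0.16,0],"yaw":0},{"slide":[0,0.18,0],"yaw":0},{"slide":[0,0.2,0],"yaw":0},{"slide":[0,0.22,0],"yaw":0},{"slide":[0,0.24,0],"yaw":0}]' 1 60; python3 -m crank '[{"slide":[0,0.02,0],"yaw":0},{"slide":[0,0.04,0],"yaw":0},{"slide":[0,0.06,0],"yaw":0},{"slide":[0,0.08,0],"yaw":0},{"slide":[0,0.1,0],"yaw":0},{"slide":[0,0.12,0],"yaw":0},{"slide":[0,0.14,0],"yaw":0},{"slide":[0,0.16,0],"yaw":0}]'
```

```text
t: 14.52
eef_pos: [0.4556, 0.1057, 0.0255]
eef_rot: [-0.0, 0.715, 0.699, -0.0]
force: [-2.1, 0.1, 0.0]
gripper_width: 0.0853
grip_force: 1.1
t: 15.52
eef_pos: [0.4881, 0.105, 0.0256]
eef_rot: [-0.0, 0.715, 0.699, -0.0]
force: [-2.2, 0.5, -1.1]
gripper_width: 0.085
grip_force: 1.1
```

```bash
python3 -m crank '[{"slide":[0,0.02,0],"yaw":0},{"slide":[0,0.04,0],"yaw":0},{"slide":[0,0.06,0],"yaw":0},{"slide":[0,0.08,0],"yaw":0},{"slide":[0,0.1,0],"yaw":0},{"slide":[0,0.12,0],"yaw":0},{"slide":[0,0.14,0],"yaw":0},{"slide":[0,0.16,0],"yaw":0}]'; python3 -m crank '[{"slide":[0,0.02,0],"yaw":0},{"slide":[0,0.04,0],"yaw":0},{"slide":[0,0.06,0],"yaw":0},{"slide":[0,0.08,0],"yaw":0},{"slide":[0,0.1,0],"yaw":0},{"slide":[0,0.115,0],"yaw":0},{"slide":[0,0.13,0],"yaw":0},{"slide":[0,0.14,0],"yaw":0}]'
python3 - <<'E'
from h import *
o,p,R=pose();print(p,o["force"],o["torque"],o["grip_force"])
for n in("top","scene"): cv2.imwrite(f"pics/{n}3.png",snapshot(n)[:,:,::-1])
E
```

```text
t: 16.52
eef_pos: [0.5201, 0.1042, 0.0257]
eef_rot: [-0.0, 0.715, 0.699, -0.0]
force: [-1.8, 0.5, -0.5]
gripper_width: 0.0853
grip_force: 1.1
t: 17.52
eef_pos: [0.5482, 0.1035, 0.0258]
eef_rot: [0.0, 0.715, 0.699, 0.0]
force: [-1.9, 1.5, -0.7]
gripper_width: 0.0853
grip_force: 1.0
[0.5482 0.1035 0.0258] [-1.9304  1.4661 -0.6981] [0.0327 0.3381 0.0303] 1.0381514579057693
```

Force is steady at 2 N. I creep on towards the stop and watch for a rise.

```bash
python3 -m crank '[{"slide":[0,0.015,0],"yaw":0},{"slide":[0,0.03,0],"yaw":0},{"slide":[0,0.045,0],"yaw":0},{"slide":[0,0.055,0],"yaw":0},{"slide":[0,0.06,0],"yaw":0}]'; python3 -m crank '[{"slide":[0,0.01,0],"yaw":0},{"slide":[0,0.02,0],"yaw":0},{"slide":[0,0.02,0],"yaw":0}]'
```

```text
t: 18.25
eef_pos: [0.5602, 0.1033, 0.0258]
eef_rot: [0.0, 0.715, 0.699, 0.0]
force: [-2.6, -0.7, 0.8]
gripper_width: 0.0852
grip_force: 1.0
t: 18.62
eef_pos: [0.5643, 0.1032, 0.0258]
eef_rot: [0.0, 0.715, 0.699, 0.0]
force: [0.4, -1.6, 0.9]
gripper_width: 0.0855
grip_force: 0.1
```

```bash
python3 -m crank '[{"slide":[0,0.01,0],"yaw":0},{"slide":[0,0.02,0],"yaw":0},{"slide":[0,0.02,0],"yaw":0}]';  python3 -m crank '[{"slide":[0,0.008,0],"yaw":0},{"slide":[0,0.015,0],"yaw":0},{"slide":[0,0.015,0],"yaw":0}]'
```

```text
t: 19.0
eef_pos: [0.5675, 0.1031, 0.0256]
eef_rot: [-0.0, 0.715, 0.699, -0.0]
force: [-3.8, -0.7, 3.1]
gripper_width: 0.0853
grip_force: 2.1
t: 19.38
eef_pos: [0.5675, 0.1032, 0.0255]
eef_rot: [-0.002, 0.715, 0.699, -0.003]
force: [-17.5, -1.1, 13.6]
gripper_width: 0.0851
grip_force: 9.2
```

The stop is reached (x stalls at 0.5675 with 17 N on the finger). Backing off, rising and checking.

```bash
python3 -m crank '[{"slide":[0,-0.05,0],"yaw":0},{"slide":[0,-0.2,0],"yaw":0},{"slide":[0,-0.4,0],"yaw":0},{"slide":[0,-0.6,-0.1],"yaw":0},{"slide":[0,-0.7,-0.4],"yaw":0},{"slide":[0,-0.7,-0.7],"yaw":0},{"slide":[0,-0.7,-0.98],"yaw":0},{"slide":[0,-0.7,-0.98],"yaw":0}]'
python3 - <<'E'
from h import *
o,p,R=pose();print(p,o["force"],np.degrees(np.arctan2(R[1,0],R[0,0])),o["joint_pos"])
for n in("top","scene"): cv2.imwrite(f"pics/{n}4.png",snapshot(n)[:,:,::-1])
t=cv2.imread("pics/top4.png")[150:350,100:340];s=cv2.imread("pics/scene4.png")[180:380,270:510]
cv2.imwrite("pics/c5.png",np.vstack([cv2.resize(x,None,fx=1.5,fy=1.5,interpolation=2) for x in(t,s)]))
E
```

```text
t: 20.38
eef_pos: [0.4347, 0.1066, 0.2276]
eef_rot: [0.004, 0.715, 0.699, 0.005]
force: [0.1, 0.5, 0.0]
gripper_width: 0.0853
grip_force: 0.0
[0.4347 0.1066 0.2276] [0.1024 0.4505 0.0282] 88.64717495106348 [ 0.064  -0.2274  1.98    0.      1.3762  0.0876]
```

View pics/c5.png

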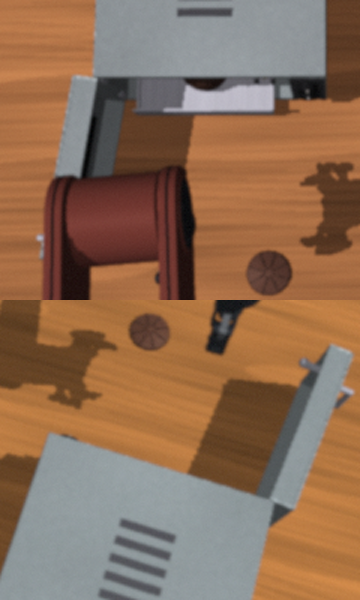

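The tray is in; only its lip shows in front of the cabinet. Next I check the lip position and plan the door sweep.

```bash
cat >> h.py <<'E'
H=np.array([.654,.240])
def door(th,off,r=.165):
    f=np.radians(-91.4)-th;d=np.array([np.cos(f),np.sin(f)]);n=np.array([d[1],-d[0]])
    return H+r*d+(.037+off)*n, np.arctan2(n[1],n[0])
def plan(lst,z):
    o,p,R=pose();a=np.arctan2(R[1,0],R[0,0]);print("t",o["t"],"p",p,"F",o["force"],"ang",np.degrees(a))
    for th,off in lst:
        q,na=door(th,off);s=R.T@(np.r_[q,z]-p)/.2;y=-((na-a+np.pi)%(2*np.pi)-np.pi)/np.radians(45)
        print(round(th,2),q,"slide",s.round(3),"yaw",round(y,3))
E
python3 - <<'E'
from h import *
T=camera_model("top");print("lip",onz(ray(T,(100+205/1.5,150+111.5/1.5)),.062),"home expects x~.623")
plan([(1.69,.06)],.27); plan([(1.69,.06)],.145)
E
```

```text
lip [0.6232 0.1026 0.062 ] home expects x~.623
t 20.475 p [0.4315 0.1063 0.2221] F [-0.8554  0.0474 -0.5085] ang 88.64334099769958
1.69 [0.5046 0.3596] slide [ 1.275  0.336 -0.238] yaw 0.153
t 20.475 p [0.4315 0.1063 0.2221] F [-0.8554  0.0474 -0.5085] ang 88.64334099769958
1.69 [0.5046 0.3596] slide [1.275 0.335 0.387] yaw 0.153
```

Lip at 0.623, as expected for home. Going up, over the door, then down on its outer side.

```bash
python3 -m crank '[{"slide":[0,0,-0.2],"yaw":0},{"slide":[0,0,-0.35],"yaw":0},{"slide":[0.2,0.05,-0.35],"yaw":0},{"slide":[0.45,0.12,-0.35],"yaw":0.05},{"slide":[0.7,0.2,-0.35],"yaw":0.1},{"slide":[0.9,0.28,-0.35],"yaw":0.15},{"slide":[0.9,0.28,-0.35],"yaw":0.15}]' 0
python3 - <<'E'
from h import *
plan([(1.69,.06)],.27); plan([(1.69,.06)],.145)
E
```

```text
t: 21.35
eef_pos: [0.4905, 0.2868, 0.2878]
eef_rot: [-0.001, 0.754, 0.656, -0.002]
force: [-0.6, -0.8, -0.2]
gripper_width: 0.0002
grip_force: 0.0
t 21.35 p [0.4905 0.2868 0.2878] F [-0.5974 -0.8192 -0.1975] ang 82.04907939816863
1.69 [0.5046 0.3596] slide [0.371 0.02  0.088] yaw 0.006
t 21.35 p [0.4905 0.2868 0.2878] F [-0.5974 -0.8192 -0.1975] ang 82.04907939816863
1.69 [0.5046 0.3596] slide [0.372 0.023 0.713] yaw 0.006
```

```bash
python3 -m crank '[{"slide":[0.2,0.01,0],"yaw":0},{"slide":[0.37,0.02,0],"yaw":0},{"slide":[0.37,0.02,0.1],"yaw":0},{"slide":[0.37,0.02,0.3],"yaw":0},{"slide":[0.37,0.02,0.5],"yaw":0},{"slide":[0.37,0.02,0.65],"yaw":0},{"slide":[0.37,0.02,0.71],"yaw":0},{"slide":[0.37,0.02,0.71],"yaw":0}]'
python3 - <<'E'
from h import *
plan([(t,o) for t,o in zip((1.69,1.69,1.63,1.55,1.45,1.35,1.25,1.15),(.03,.012,.01,.01,.01,.01,.01,.01))],.145)
E
```

```text
t: 22.35
eef_pos: [0.5047, 0.3563, 0.1482]
eef_rot: [-0.0, 0.756, 0.655, -0.001]
force: [-0.0, -0.0, -0.8]
gripper_width: 0.0004
grip_force: 0.0
t 22.35 p [0.5047 0.3563 0.1482] F [-0.0114 -0.0377 -0.7515] ang 81.8607577351698
1.69 [0.5003 0.3299] slide [-0.134 -0.003  0.016] yaw 0.002
1.69 [0.4977 0.3121] slide [-0.224 -0.003  0.017] yaw 0.002
1.63 [0.4935 0.3006] slide [-0.284 -0.016  0.017] yaw -0.074
1.55 [0.4892 0.2876] slide [-0.351 -0.028  0.017] yaw -0.176
1.45 [0.4852 0.2709] slide [-0.436 -0.036  0.017] yaw -0.304
1.35 [0.483  0.2539] slide [-0.522 -0.035  0.017] yaw -0.431
1.25 [0.4825 0.2368] slide [-0.607 -0.025  0.017] yaw -0.558
1.15 [0.4836 0.2197] slide [-0.691 -0.007  0.018] yaw -0.686
```

```bash
python3 -m crank '[{"slide":[-0.13,0,0.017],"yaw":0},{"slide":[-0.2,-0.003,0.017],"yaw":0},{"slide":[-0.24,-0.01,0.017],"yaw":-0.03},{"slide":[-0.284,-0.016,0.017],"yaw":-0.07},{"slide":[-0.32,-0.022,0.017],"yaw":-0.12},{"slide":[-0.351,-0.028,0.017],"yaw":-0.18},{"slide":[-0.4,-0.03,0.017],"yaw":-0.24},{"slide":[-0.436,-0.036,0.017],"yaw":-0.3}]'
python3 - <<'E'
from h import *
plan([(t,.01) for t in (1.4,1.3,1.2,1.1,1.0,.9,.8,.7)],.145)
E
```

```text
t: 23.35
eef_pos: [0.4865, 0.2725, 0.1472]
eef_rot: [0.0, 0.672, 0.74, 0.001]
force: [0.5, 1.1, -0.1]
gripper_width: -0.0001
grip_force: 0.3
t 23.35 p [0.4865 0.2725 0.1472] F [ 0.4869  1.086  -0.0562] ang 95.54426026260887
1.4 [0.4839 0.2624] slide [-0.049 -0.018  0.011] yaw -0.063
1.3 [0.4825 0.2453] slide [-0.133 -0.033  0.011] yaw -0.19
1.2 [0.4828 0.2282] slide [-0.219 -0.039  0.011] yaw -0.318
1.1 [0.4849 0.2112] slide [-0.305 -0.038  0.011] yaw -0.445
1.0 [0.4886 0.1944] slide [-0.39  -0.027  0.011] yaw -0.572
0.9 [0.494  0.1781] slide [-0.473 -0.008  0.01 ] yaw -0.7
0.8 [0.501  0.1625] slide [-0.555  0.019  0.01 ] yaw -0.827
0.7 [0.5095 0.1476] slide [-0.633  0.054  0.01 ] yaw -0.954
```

Contact (1.1 N); the door is moving. Continuing the arc.

```bash
python3 -m crank '[{"slide":[-0.05,-0.018,0.01],"yaw":-0.06},{"slide":[-0.133,-0.033,0.01],"yaw":-0.19},{"slide":[-0.219,-0.039,0.01],"yaw":-0.32},{"slide":[-0.305,-0.038,0.01],"yaw":-0.445},{"slide":[-0.39,-0.027,0.01],"yaw":-0.57},{"slide":[-0.473,-0.008,0.01],"yaw":-0.7},{"slide":[-0.555,0.019,0.01],"yaw":-0.83},{"slide":[-0.633,0.054,0.01],"yaw":-0.95}]'
python3 - <<'E'
from h import *
plan([(t,.01) for t in (.65,.55,.45,.35,.27,.19,.14,.1,.05,0)],.145)
E
```

```text
t: 24.35
eef_pos: [0.509, 0.1473, 0.145]
eef_rot: [0.0, 0.355, 0.935, 0.001]
force: [0.2, 0.7, -0.1]
gripper_width: 0.0002
grip_force: 0.7
t 24.35 p [0.509  0.1473 0.145 ] F [ 0.1504  0.7327 -0.0589] ang 138.39364477448862
0.65 [0.5143 0.1405] slide [-0.042 -0.008  0.   ] yaw -0.066
0.55 [0.5249 0.127 ] slide [-0.127 -0.023  0.   ] yaw -0.193
0.45 [0.5368 0.1147] slide [-0.212 -0.029  0.   ] yaw -0.321
0.35 [0.5499 0.1036] slide [-0.298 -0.027  0.   ] yaw -0.448
0.27 [0.5611 0.0957] slide [-0.366 -0.02   0.   ] yaw -0.55
0.19 [0.573  0.0888] slide [-0.434 -0.006  0.   ] yaw -0.652
0.14 [0.5806 0.0849] slide [-0.475  0.005  0.   ] yaw -0.715
0.1 [0.5869 0.0821] slide [-0.508  0.015  0.   ] yaw -0.766
0.05 [0.5949 0.079 ] slide [-0.548  0.03   0.   ] yaw -0.83
0 [0.603  0.0762] slide [-0.588  0.046  0.   ] yaw -0.893
```

```bash
python3 -m crank '[{"slide":[-0.042,-0.008,0],"yaw":-0.066},{"slide":[-0.127,-0.023,0],"yaw":-0.19},{"slide":[-0.212,-0.029,0],"yaw":-0.32},{"slide":[-0.298,-0.027,0],"yaw":-0.45},{"slide":[-0.366,-0.02,0],"yaw":-0.55},{"slide":[-0.434,-0.006,0],"yaw":-0.65},{"slide":[-0.475,0.005,0],"yaw":-0.715},{"slide":[-0.475,0.005,0],"yaw":-0.75}]'
python3 - <<'E'
from h import *
plan([(t,.01) for t in (.1,.06,.03,0,-.03)],.145)
E
```

```text
t: 25.35
eef_pos: [0.5809, 0.0845, 0.1449]
eef_rot: [0.001, 0.07, 0.998, 0.0]
force: [-0.4, 0.5, 0.6]
gripper_width: -0.0003
grip_force: 0.0
t 25.35 p [0.5809 0.0845 0.1449] F [-0.4455  0.4929  0.6162] ang 171.9619507994251
0.1 [0.5869 0.0821] slide [-0.031 -0.008 -0.   ] yaw -0.02
0.06 [0.5933 0.0796] slide [-0.065 -0.016 -0.   ] yaw -0.071
0.03 [0.5981 0.0778] slide [-0.09  -0.021 -0.   ] yaw -0.109
0 [0.603  0.0762] slide [-0.115 -0.026 -0.   ] yaw -0.148
-0.03 [0.6079 0.0747] slide [-0.141 -0.029 -0.   ] yaw -0.186
```

```bash
python3 -m crank '[{"slide":[-0.015,-0.004,0],"yaw":-0.02},{"slide":[-0.03,-0.008,0],"yaw":-0.03},{"slide":[-0.045,-0.012,0],"yaw":-0.05},{"slide":[-0.06,-0.016,0],"yaw":-0.07},{"slide":[-0.075,-0.018,0],"yaw":-0.09},{"slide":[-0.085,-0.02,0],"yaw":-0.11},{"slide":[-0.085,-0.02,0],"yaw":-0.14}]';python3 -m crank '[{"slide":[-0.012,0,0],"yaw":0},{"slide":[-0.02,0,0],"yaw":0},{"slide":[-0.02,0,0],"yaw":0}]'
```

```text
t: 26.22
eef_pos: [0.5955, 0.0782, 0.1443]
eef_rot: [-0.001, 0.015, 1.0, -0.0]
force: [-5.0, -2.4, 3.7]
gripper_width: -0.0
grip_force: 2.2
t: 26.6
eef_pos: [0.6008, 0.0781, 0.1443]
eef_rot: [0.0, 0.016, 1.0, 0.0]
force: [0.5, -0.0, 0.4]
gripper_width: -0.0
grip_force: 0.0
```

The catch resisted (5 N) and then pulled the door away from the finger. I nudge once more to confirm it is seated.

```bash
python3 -m crank '[{"slide":[-0.01,0,0],"yaw":0},{"slide":[-0.02,0,0],"yaw":0},{"slide":[-0.02,0,0],"yaw":0}]';python3 -m crank '[{"slide":[-0.008,0,0],"yaw":0},{"slide":[-0.016,0,0],"yaw":0},{"slide":[-0.016,0,0],"yaw":0}]'
```

```text
t: 26.98
eef_pos: [0.6024, 0.0782, 0.1443]
eef_rot: [-0.003, 0.015, 1.0, -0.0]
force: [-11.1, -0.8, 7.3]
gripper_width: 0.0001
grip_force: 5.6
t: 27.35
eef_pos: [0.6023, 0.0781, 0.1442]
eef_rot: [-0.006, 0.015, 1.0, -0.0]
force: [-24.9, -2.5, 16.0]
gripper_width: 0.0001
grip_force: 12.8
```

Hard stop at 0.6024, matching the shut position of 0.603. Retreating and checking.

```bash
python3 -m crank '[{"slide":[0.05,0,0],"yaw":0},{"slide":[0.2,0,0],"yaw":0},{"slide":[0.45,0,0],"yaw":0},{"slide":[0.7,0,-0.1],"yaw":0},{"slide":[0.9,0,-0.4],"yaw":0},{"slide":[0.9,0,-0.6],"yaw":0},{"slide":[0.9,0,-0.6],"yaw":0}]'
python3 - <<'E'
from h import *
o,p,R=pose();print(o["t"],p,o["force"])
for n in("top","scene"): cv2.imwrite(f"pics/{n}5.png",snapshot(n)[:,:,::-1])
t=cv2.imread("pics/top5.png")[60:360,100:480];s=cv2.imread("pics/scene5.png")[130:430,180:500]
cv2.imwrite("pics/c6.png",np.hstack([t,s]))
E
```

```text
t: 28.22
eef_pos: [0.4302, 0.0839, 0.2694]
eef_rot: [0.005, 0.015, 1.0, 0.0]
force: [0.3, -0.4, -0.3]
gripper_width: 0.0001
grip_force: 0.0
28.225 [0.4302 0.0839 0.2694] [ 0.2631 -0.4123 -0.2537]
```

View pics/c6.png

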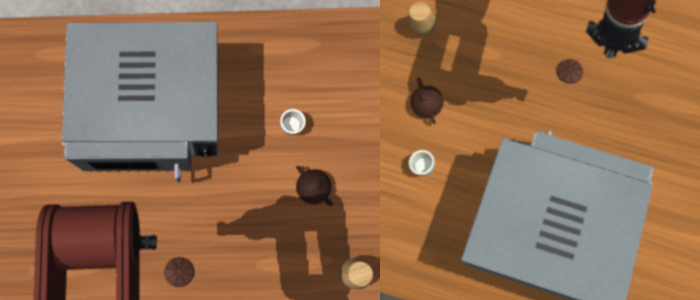

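The door is shut flush with the front (top crop, rows 142–170), the bystanders have not moved, and the robot is clear. Handing in.

```bash
python3 -c "
from station import ctrl;print(ctrl.finish_job())"
```

```text
the job is handed in; nothing more can be done
None
```

I set the teapot upright on the tray, slid the tray home against its stop and pushed the door shut on its catch; the other items did not visibly move, and I handed the job in at about 28 s.

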